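Dry-fit the little picnic-table feeder in its jig

TASK

Put the small picnic-table bird feeder together in the plywood jig: first stand both A-frame trestles upright in the jig's two slots (either one in either slot), then lay each painted seat board across the trestles' side arms, centred above the painted patch of its own colour, and last of all lay the white top board centred across the trestles' tops. Boards lie flat, centred and square to the trestles, everything is let go, and the drinks can and tape measure stay where they are.

Things in the scene. Friction and masses are not known exactly. Their poses are not given: they have to be found in the camera images.
- jig: Pale plywood board fixed to the table, 150 (x) by 200 (y) by 6 mm thick, with two slots along y between dark wooden rails 8 mm high. Slot centre lines at x = -46 and +46 mm; each 34 mm wide, 174 mm long inside, ends closed. A trestle in a slot has its y along the jig's y, feet on the board. Origin: centre of the underside, on the table; z up.
- mark_blue: Blue painted patch, 32 x 44 x 1 mm, fixed on the jig's board between the slots, 72 mm from the jig's centre along its y, on the +y or -y side (changes from start to start; the other colour has the other side). Origin: its centre, on top of the board, 6 mm above the table.
- mark_yellow: Yellow painted patch, 32 x 44 x 1 mm, fixed on the jig's board between the slots, 72 mm from the jig's centre along its y, on the +y or -y side (changes from start to start; the other colour has the other side). Origin: its centre, on top of the board, 6 mm above the table.
- trestle_pale: Pale bare-wood trestle standing on two feet. Flat A-frame, 22 mm thick (its x) everywhere, 190 mm wide (its y), 66 mm tall. Feet at y = +-45 to +-75 mm; 190 mm wide seat arm, top 36 mm up; 60 mm wide top rail 54 to 66 mm up; 24 mm wide centre block from arm to rail: pinch there across the thickness from above. 90 g. Origin: centre of underside, z up; half a turn makes no difference.
- trestle_green: Green painted trestle standing on two feet. Flat A-frame, 22 mm thick (its x) everywhere, 190 mm wide (its y), 66 mm tall. Feet at y = +-45 to +-75 mm; 190 mm wide seat arm, top 36 mm up; 60 mm wide top rail 54 to 66 mm up; 24 mm wide centre block from arm to rail: pinch there across the thickness from above. 90 g. Origin: centre of underside, z up; half a turn makes no difference.
- seat_blue: Blue painted wooden seat board, 170 mm long (its x), 30 mm wide (its y), 12 mm thick, lying flat; about 45 g. Origin: centre of its underside, z up. In place its x is along the jig's x and it rests on both trestles' arms, underside 42 mm above the table.
- seat_yellow: Yellow painted wooden seat board, 170 mm long (its x), 30 mm wide (its y), 12 mm thick, lying flat; about 45 g. Origin: centre of its underside, z up. In place it rests like the blue one, on the other side.
- top_board: White painted wooden top board, 180 mm long (its x), 60 mm wide (its y), 12 mm thick, lying flat; about 75 g. Origin: centre of its underside, z up. In place its x is along the jig's x, it is centred over the jig and rests on both trestles' top rails, underside 72 mm above the table.
- can: Bystander: upright drinks can with a blue band, 62 mm across, 120 mm tall, on the far part of the table. Origin: centre of its underside.
- tape_measure: Bystander: yellow and black tape measure, 66 x 42 x 55 mm, on the far part of the table. Origin: centre of its underside.

How it is judged:
By the outcome, as a careful person would: the job done as asked, in the order asked, and still so for the second after the job is handed in, with the robot touching nothing.
It also fails if it takes over 144 s, if anything falls off the work surface, if the arm or the gripper's body presses on something with over 40 N, if the wrist force passes 120 N, or if a joint passes its speed limit or range.

ROBOT

A 6-joint arm with a two-finger parallel gripper is mounted at the origin on the work surface. World frame = base frame: x ahead of the robot, y to its left, z up, the work surface at z = 0. Lengths are in m, angles in rad, forces in N, time in s.
With the tool pointing down it reaches from about 0.35 to 0.975 m from the base axis. Payload 7.1 kg.
Tool frame: the origin (TCP) lies on the centre line of the jaws, within the pads' length; the fingertips stand 11 mm ahead of it and the grasp point (between the pads) lies 8 mm behind it; z points along the fingers, y is the line along which they close (so a half turn about z gives the same grasp; the last joint's range is limited). The gripper opens to 88 mm and grips with 3 to 60 N. Pads are 20 mm wide; open, the fingers measure 115 mm over their backs; the gripper's body (75 mm by 178 mm) begins 61 mm behind the grasp point.
Start: joints at [-1.263, 0.423, 1.63, -0, 1.089, -0.019], TCP at [0.201, -0.592, 0.234] pointing down, gripper open.
Joint ranges: [-3, 3], [-0.9, 2.11], [0.09, 2.58], [-1.31, 4.45], [0.11, 2.69], [-2.54, 2.54]. Speed limits (rad/s): [2.39, 2.39, 3.01, 3.14, 3.14, 3.14].

INTERFACE

Orientations are given as a unit quaternion [w, x, y, z].
In Python, from station import bot gives the robot as it stands.
- The arm moves only by the shell command python3 inch.py 'ROWS' [OPENING] [FORCE]. ROWS is rows parted by semicolons, their numbers by spaces, 1 to 8 of them, each of 6 numbers: dx, dy, dz in m, then a rotation vector rx, ry, rz in rad; each row is the pose to reach, as a shift and turn from the pose commanded when the command began, along the tool's axes at that moment; what a row does not reach only later rows make up. A row lasts 1/8 s, in which the tool goes at most 0.0625 m and 0.188 rad, less where a joint would pass 70% of its speed; a pose out of reach is approached as far as the arm can. OPENING is the opening from 0.0 (shut) to 1.0 (fully open), set as the command begins (- or left out keeps the last). The fingers move at their own pace and stop on an object; FORCE is the grip in N (left out, the last holds). Time passes only in rows, so rows that do not move let the fingers close. It prints the time, the measured TCP pose, the force, the opening and the grip force at its end.
- bot.read_state(): the state, without advancing time (a new reading comes with each control period).
- bot.grab_frame(name): name is "scene" or "side" or "wrist"; returns a dict with "frame" (480x640x3 uint8, red, green, blue), "range_z" (480x640 float32, m along the optical axis (not along the pixel's ray), 0 where there is no reading), "K" (3x3 intrinsics, pixels), "pose" (4x4, takes a point from camera to world coordinates); the wrist camera has in their place "mount" (4x4, takes a point from camera to tool coordinates, whose origin is the TCP and whose axes are the flange's). Camera axes: x right, y down, z forward; pixel columns grow to the right and rows downward; lengths in m; the calibration is good to about 2 mm. A picture is of the moment at which its call begins: read the wrist's pose just before it.
- bot.finish_job(): hands the job in; it is judged then, once.
The state is a dict: "clock": time; "qpos": joint angles; "joint_vel": joint speeds; "effort": joint torques, N m; "ee_pos": TCP position; "ee_rot": TCP orientation; "ft_force": force on the tool from outside, world axes, zero at the start; "torque": the same for the moment, N m; "opening": opening from 0.0 (shut) to 1.0 (fully open); "gripper_force": force on a finger pad.
Only numpy, scipy, OpenCV 4.12 (cv2) and the standard library are available. Lean on these libraries where they do the work, as an engineer would, in place of code of your own. Each camera call takes 0.05 s, during which the arm holds its last target. There are 200 camera calls.

## Working session

There is one attempt and no reset: what is moved stays moved. The work goes in short steps, Python scripts to look and compute and a shell command to move; the robot and the scene stay as the last step left them, time stands still between calls to the robot, and variables do not carry over. Pictures are saved under pics/ and viewed, at most 14 in all, crops included, and the job is handed in when it is done.

```bash
ls; mkdir -p pics; python3 - <<'E'
from station import bot
import cv2,numpy as np
s=bot.read_state();print(s)
for n in("scene","side"):
    f=bot.grab_frame(n);cv2.imwrite(f"pics/{n}0.png",f["frame"][:,:,::-1]);np.savez(f"pics/{n}0.npz",**f);print(n,f["K"],f["pose"])
E
```

```text
inch.py
pics
station.py
{'clock': 0.0, 'qpos': array([-1.26298380e+00,  4.23841122e-01,  1.63069470e+00,  8.20939494e-06,
        1.08861449e+00, -1.90314238e-02]), 'joint_vel': array([-8.80085198e-04, -4.34093655e-05, -3.29387804e-03, -1.23969318e-04,
       -3.45236833e-04, -1.89562328e-03]), 'effort': array([-1.63138749e-03, -5.44625795e+01, -2.73666519e+01,  6.42424542e-02,
        2.28151213e-02, -1.37766674e-04]), 'ee_pos': array([ 0.20050101, -0.59138602,  0.23289967]), 'ee_rot': array([-7.71251853e-04,  9.86676332e-01,  1.62693606e-01, -1.08468458e-04]), 'ft_force': array([-0.17762774,  0.25395637, -0.05340052]), 'torque': array([-0.02793934, -0.02632773, -0.01081476]), 'gripper_force': 0.0, 'opening': 0.9993651331687333}
scene [[459.49270293   0.         317.23289311]
 [  0.         459.49270293 245.56797665]
 [  0.           0.           1.        ]] [[ 0.86302395  0.39955507 -0.3091042   0.87255927]
 [ 0.50504012 -0.69593166  0.51050327 -0.40834335]
 [-0.01114123 -0.59668657 -0.80239704  0.7893483 ]
 [ 0.          0.          0.          1.        ]]
side [[513.00299564   0.         316.7832034 ]
 [  0.         513.00299564 236.89323006]
 [  0.           0.           1.        ]] [[-0.99544189 -0.06031224  0.07387748  0.51323916]
 [-0.09506535  0.68938134 -0.71813366  0.77596761]
 [-0.00761751 -0.72188351 -0.69197266  0.75178968]
 [ 0.          0.          0.          1.        ]]
```
View pics/scene0.png

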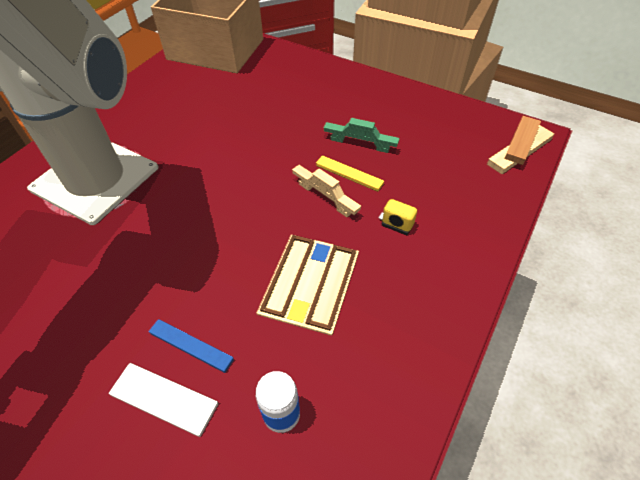

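View pics/side0.png

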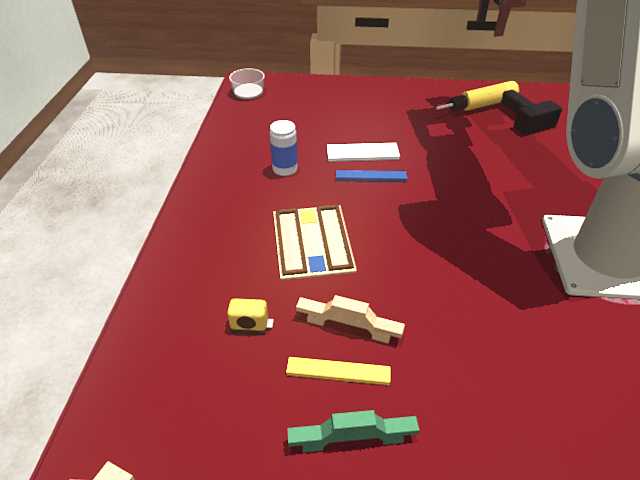

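The scene view shows, by pixel: green trestle (362,135), yellow seat (350,172), pale trestle (327,190), jig (308,283) with its blue patch (321,252) and yellow patch (298,310), blue seat (190,345), white board (163,398), can (278,400) and tape (399,215). The side view shows the same layout. Next I measure from the depth in both views.

```bash
cat > vis.py <<'E'
import cv2,numpy as np
def cloud(f,T=None):
    z=f["range_z"];K=f["K"];T=f["pose"] if T is None else T
    v,u=np.mgrid[:z.shape[0],:z.shape[1]]
    P=np.stack([(u-K[0,2])/K[0,0]*z,(v-K[1,2])/K[1,1]*z,z],-1)
    return P@T[:3,:3].T+T[:3,3], z>0
def rect(P):
    """footprint rectangle: centre, long-axis angle deg, sizes mm"""
    (c,s,a)=cv2.minAreaRect((P[:,:2]*1000).astype(np.float32))
    if s[0]<s[1]: s=s[::-1];a+=90
    return np.round(c,1),round((a+90)%180-90,1),np.round(s,1)
def blobs(f,T=None,zmin=.003,amin=150):
    P,ok=cloud(f,T);img=f["frame"]
    hsv=cv2.cvtColor(img,cv2.COLOR_RGB2HSV)
    red=((hsv[...,0]>165)|(hsv[...,0]<4))&(hsv[...,1]>120)
    m=ok&~red&(P[...,2]>zmin)&(P[...,2]<.14)&(P[...,0]>.25)&(P[...,0]<1.1)&(abs(P[...,1])<.8)
    m=cv2.morphologyEx(m.astype(np.uint8),cv2.MORPH_OPEN,np.ones((2,2)))
    n,l,st,_=cv2.connectedComponentsWithStats(m,connectivity=4)
    return [(P[l==i],img[l==i],hsv[l==i]) for i in range(1,n) if st[i,4]>amin]
E
python3 - <<'E'
from vis import *
for n in("scene","side"):
    f=dict(np.load(f"pics/{n}0.npz"));print(n)
    P,ok=cloud(f); 
    for p,c,h in blobs(f):
        zt=np.percentile(p[:,2],97);t=p[p[:,2]>zt-.005]
        print(len(p),np.median(c,0).astype(int),"z",np.round(np.percentile(p[:,2],[3,50,97])*1e3,1),"top",*rect(t),"all",*rect(p))
E
```

```text
scene
1617 [234 162 101] z [ 1.  26.6 39.1] top [858.7 141.9] -89.6 [1100.6   44.3] all [844.3 167.7] 87.5 [1148.7  106. ]
1164 [53 83 61] z [ 1.1 36.5 67.5] top [669.4  10.5] -67.8 [929.   60.4] all [711.1  68. ] -60.4 [987.6 190.6]
788 [255 252 104] z [ 1.4 12.  15. ] top [720.3  -4.6] -59.2 [849.5 151.9] all [722.3  -3.4] -59.2 [849.5 156.7]
1238 [194 153 105] z [ 1.5 37.  68.1] top [699.2 -75.9] -58.3 [747.8  54.3] all [702.4 -36.3] -55.0 [804.8 147.5]
877 [158 128  48] z [ 1.7 44.6 57.4] top [765.6 -81.5] -76.9 [685.2  60.7] all [758.2 -66.4] -77.5 [717.3  74.8]
6357 [255 251 201] z [ 3.2  7.3 16. ] top [ 677.8 -169.8] -66.8 [591.8 170.1] all [ 676.8 -169.5] -67.6 [590.6 180.4]
1517 [ 75 129 206] z [ 2.1 12.2 15. ] top [ 648.2 -280.9] -19.7 [508.3  89.1] all [ 648.3 -280.5] -19.6 [508.3  90.4]
3807 [255 255 255] z [ 4.1 12.1 14.8] top [ 647.4 -335.9] -6.1 [463.   96.6] all [ 647.4 -335.2] -5.8 [462.8 100.3]
2075 [255 255 255] z [  1.7 118.4 122.1] top [ 764.7 -323.9] -49.8 [268.3  55.9] all [ 754.8 -312.1] -51.0 [297.7  61.7]
side
858 [179 148 144] z [-0.2 28.6 49.1] top [715.9 
[... 519 characters left out ...]
 253.7] 83.4 [1032.   167.6]
4681 [255 253 218] z [ 2.4  6.2 15. ] top [532.5 338.1] -78.0 [864.5 144.7] all [530.4 333.4] -77.8 [872.5 153. ]
2243 [183 138 101] z [ 0.3 35.7 66.7] top [529.6 491.4] 87.0 [566.6  62.5] all [468.5 466.9] -80.4 [594.8 190.9]
1340 [185 148  69] z [ 0.1 43.6 55.9] top [620.8 499.4] -75.0 [590.   64.5] all [624.7 485.3] -76.0 [618.   75.8]
1860 [255 254 143] z [ 1.4 11.1 13.9] top [533.  538.5] 88.6 [473.7 167.1] all [524.7 537.6] -89.6 [476.9 169.7]
3133 [103 161 122] z [ 0.1 36.2 66.8] top [491.5 594.8] -87.2 [359.8  60.8] all [536.9 554.7] 72.8 [408.6 176.4]
402 [255 252 218] z [14.6 17.6 19.9] top [828.6 512.9] 1.2 [49.8 23. ] all [828.6 512.9] 1.2 [49.9 23. ]
```

```bash
sed -i 's/cv2.minAreaRect(.*/cv2.minAreaRect(np.ascontiguousarray(P[:,:2]*1000,dtype=np.float32))/' vis.py
cat > meas.py <<'E'
from vis import *
import sys
def report(f,T=None):
    for p,c,h in blobs(f,T):
        zt=np.percentile(p[:,2],97);t=p[p[:,2]>zt-.005]
        print(len(p),np.median(c,0).astype(int),"z",np.round(np.percentile(p[:,2],[3,50,97])*1e3,1),"top",*rect(t),"all",*rect(p))
E
python3 - <<'E'
from meas import *
for n in("scene","side"):
    f=dict(np.load(f"pics/{n}0.npz"));print(n);report(f)
    P,ok=cloud(f);h=cv2.cvtColor(f["frame"],cv2.COLOR_RGB2HSV)
    for nm,lo,hi in(("Y",22,35),("B",100,125)):
        m=(h[...,0]>=lo)&(h[...,0]<=hi)&(h[...,1]>110)&(h[...,2]>90)&(P[...,2]>0)&(P[...,2]<.011)&(np.hypot(P[...,0]-.62,P[...,1]+.15)<.2)
        if m.sum(): print(nm,m.sum(),np.median(P[m],0))
E
```

```text
scene
1617 [234 162 101] z [ 1.  26.6 39.1] top [858.7 141.9] -89.6 [1100.6   44.3] all [844.3 167.7] 87.5 [1148.7  106. ]
1164 [53 83 61] z [ 1.1 36.5 67.5] top [669.4  10.5] -67.8 [929.   60.4] all [711.1  68. ] -60.4 [987.6 190.6]
788 [255 252 104] z [ 1.4 12.  15. ] top [720.3  -4.6] -59.2 [849.5 151.9] all [722.3  -3.4] -59.2 [849.5 156.7]
1238 [194 153 105] z [ 1.5 37.  68.1] top [699.2 -75.9] -58.3 [747.8  54.3] all [702.4 -36.3] -55.0 [804.8 147.5]
877 [158 128  48] z [ 1.7 44.6 57.4] top [765.6 -81.5] -76.9 [685.2  60.7] all [758.2 -66.4] -77.5 [717.3  74.8]
6357 [255 251 201] z [ 3.2  7.3 16. ] top [ 677.8 -169.8] -66.8 [591.8 170.1] all [ 676.8 -169.5] -67.6 [590.6 180.4]
1517 [ 75 129 206] z [ 2.1 12.2 15. ] top [ 648.2 -280.9] -19.7 [508.3  89.1] all [ 648.3 -280.5] -19.6 [508.3  90.4]
3807 [255 255 255] z [ 4.1 12.1 14.8] top [ 647.4 -335.9] -6.1 [463.   96.6] all [ 647.4 -335.2] -5.8 [462.8 100.3]
2075 [255 255 255] z [  1.7 118.4 122.1] top [ 764.7 -323.9] -49.8 [268.3  55.9] all [ 754.8 -312.1] -51.0 [297.7  61.7]
Y 338 [ 0.61779233 -0.06329793  0.00765626]
B 243 [ 0
[... 695 characters left out ...]
.0 [864.5 144.7] all [530.4 333.4] -77.8 [872.5 153. ]
2243 [183 138 101] z [ 0.3 35.7 66.7] top [529.6 491.4] 87.0 [566.6  62.5] all [468.5 466.9] -80.4 [594.8 190.9]
1340 [185 148  69] z [ 0.1 43.6 55.9] top [620.8 499.4] -75.0 [590.   64.5] all [624.7 485.3] -76.0 [618.   75.8]
1860 [255 254 143] z [ 1.4 11.1 13.9] top [533.  538.5] 88.6 [473.7 167.1] all [524.7 537.6] -89.6 [476.9 169.7]
3133 [103 161 122] z [ 0.1 36.2 66.8] top [491.5 594.8] -87.2 [359.8  60.8] all [536.9 554.7] 72.8 [408.6 176.4]
402 [255 252 218] z [14.6 17.6 19.9] top [828.6 512.9] 1.2 [49.8 23. ] all [828.6 512.9] 1.2 [49.9 23. ]
Y 177 [ 0.61806057 -0.05998145  0.00668241]
B 184 [ 0.49322195 -0.21649181  0.00995165]
```

```bash
python3 - <<'E'
from vis import *
f=dict(np.load("pics/scene0.npz"))
for p,c,h in blobs(f)[:4]:
    d=np.linalg.norm(p-np.median(p,0),axis=1);print(len(p),np.median(p,0),(d>.15).sum(),p[d>.15][:3],p.min(0),p.max(0))
    q=np.ascontiguousarray(p[:,:2]*1000,dtype=np.float32);print(cv2.minAreaRect(q),cv2.minAreaRect(q.reshape(-1,1,2)),cv2.minAreaRect(cv2.convexHull(q)))
E
```

```text
1617 [0.85826676 0.59384838 0.02664621] 3 [[ 0.87709908  0.74070471  0.00104239]
 [ 0.87588163  0.74126096 -0.00308673]
 [ 0.87255927 -0.40834335  0.7893483 ]] [ 0.80625686 -0.40834335 -0.00308673] [0.92037374 0.74126096 0.7893483 ]
((844.3379516601562, 167.746337890625), (1148.681884765625, 105.98623657226562), 87.53292846679688) ((844.3379516601562, 167.746337890625), (1148.681884765625, 105.98623657226562), 87.53292846679688) ((844.3379516601562, 167.746337890625), (1148.681884765625, 105.98623657226562), 87.53292846679688)
1164 [0.50742043 0.4229184  0.03649693] 7 [[ 0.87255927 -0.40834335  0.7893483 ]
 [ 0.87255927 -0.40834335  0.7893483 ]
 [ 0.87255927 -0.40834335  0.7893483 ]] [ 0.40152014 -0.40834335 -0.0027388 ] [0.87255927 0.51556435 0.7893483 ]
((711.1271362304688, 67.96383666992188), (190.6050262451172, 987.6159057617188), 29.646272659301758) ((711.1271362304688, 67.96383666992188), (190.6050262451172, 987.6159057617188), 29.646272659301758) ((711.1271362304688, 67.96383666992188), (190.6050262451172, 987.6159057617188), 29.646272659301758)
788 [0.53498142 0.31032451 0.01
[... 237 characters left out ...]
 -3.392242431640625), (156.71875, 849.5413208007812), 30.812694549560547) ((722.2762451171875, -3.392242431640625), (156.71875, 849.5413208007812), 30.812694549560547)
1238 [0.52832579 0.21445752 0.03702296] 5 [[ 0.87255927 -0.40834335  0.7893483 ]
 [ 0.87255927 -0.40834335  0.7893483 ]
 [ 0.87255927 -0.40834335  0.7893483 ]] [ 0.41134628 -0.40834335 -0.00399348] [0.87255927 0.28197587 0.7893483 ]
((702.406494140625, -36.3248291015625), (147.54159545898438, 804.7550048828125), 34.96736145019531) ((702.406494140625, -36.3248291015625), (147.54159545898438, 804.7550048828125), 34.96736145019531) ((702.406494140625, -36.3248291015625), (147.54159545898438, 804.7550048828125), 34.96736145019531)
```

```bash
sed -i 's/    m=cv2.morph.*/    m=m\&(cv2.morphologyEx(m.astype(np.uint8),cv2.MORPH_OPEN,np.ones((3,3)))>0);m=m.astype(np.uint8)/' vis.py
python3 - <<'E'
from meas import *
for n in("scene","side"):
    f=dict(np.load(f"pics/{n}0.npz"));print(n);report(f)
    P,ok=cloud(f);h=cv2.cvtColor(f["frame"],cv2.COLOR_RGB2HSV)
    for nm,lo,hi in(("Y",22,35),("B",100,125)):
        m=(h[...,0]>=lo)&(h[...,0]<=hi)&(h[...,1]>130)&(h[...,2]>90)&(P[...,2]>0)&(P[...,2]<.012)&(abs(P[...,0]-.575)<.1)&(abs(P[...,1]-.03)<.12)
        if m.sum(): print(nm,m.sum(),np.median(P[m],0),*rect(P[m]))
E
```

```text
scene
1613 [235 162 101] z [ 6.3 33.6 39.1] top [854.5 612.8] -88.3 [165.7  45. ] all [852.2 603.8] 75.8 [211.6  86. ]
1160 [53 85 63] z [ 8.1 37.  67.5] top [499.5 427.1] 13.2 [60.2 27.2] all [493.3 464.9] 9.9 [189.7 106.5]
784 [255 252 104] z [ 4.7 12.1 15.1] top [528.  315.4] -1.1 [170.2  33.3] all [528.1 318.6] -1.3 [170.2  40.7]
1233 [227 178 122] z [ 7.9 37.4 68. ] top [514.6 221.5] -15.6 [62.9 25.4] all [517.6 232.5] -11.9 [191.2  48.5]
875 [178 144  54] z [ 7.5 47.3 57.2] top [692.7 232.1] 3.0 [62.  36.5] all [688.5 231.1] 1.2 [74.9 42.1]
6349 [255 251 201] z [ 4.3  7.3 16. ] top [601.8   7.1] -77.2 [190.8 142.9] all [601.6   8.2] -77.0 [203.3 150.7]
1499 [ 75 129 206] z [ 6.2 12.2 14.9] top [ 484.3 -222.3] 3.3 [170.2  30.9] all [ 483.8 -221.3] 3.3 [171.1  32.9]
3800 [255 255 255] z [ 8.9 12.2 14.7] top [ 507.1 -321.7] 7.7 [181.2  60.3] all [ 506.9 -321.4] 7.8 [181.5  61.4]
2068 [255 255 255] z [ 15.  118.8 122. ] top [ 695.1 -241.7] -58.0 [55.9 54.7] all [ 699.1 -230.3] 78.1 [85.9 59.6]
Y 318 [ 0.61776346 -0.06375727  0.00767154] [617.6 -62.6] -76.8 [46.6 31.7]
B 211 [0.5856
[... 625 characters left out ...]
03.4 150.3]
2227 [234 192 137] z [ 9.9 36.  66.6] top [515.5 222.1] -14.0 [60.3 24.8] all [516.  222.9] -13.5 [190.1  26.7]
1330 [221 164  79] z [ 6.7 47.3 55.9] top [692.8 234.7] 0.9 [63.4 38.9] all [688.8 234.4] 2.5 [75.1 40.6]
1846 [255 254 143] z [ 5.5 11.3 13.8] top [528.6 316.1] -1.3 [169.2  32.5] all [528.8 315.7] -0.8 [169.4  32.8]
3121 [122 172 130] z [10.8 36.5 66.7] top [499.6 427.9] 11.3 [60.4 24.2] all [499.8 428.2] 10.8 [190.  25.]
442 [255 252 217] z [14.8 17.7 19.9] top [829.6 511.9] 3.3 [51.3 24.5] all [829.6 511.9] 3.3 [51.3 24.5]
Y 13 [ 0.61181394 -0.04237031  0.00654886] [608.5 -49.6] 57.9 [38.9 18.3]
B 70 [0.58617572 0.08219409 0.00659425] [585.8  78.8] -76.2 [42.2 28.8]
```

Both views agree to about 1 mm, and heights and sizes match the text. The jig is at (602.3, 7.9) mm, yaw 13.0°, with blue on its +y side. I'll write a move helper and take the pale trestle first.

```bash
cat > to.py <<'E'
# python3 to.py x y z(mm) ydir(deg): shift and turn in the tool's present axes
import sys,numpy as np
from scipy.spatial.transform import Rotation as R
from station import bot
def pose(s): w,x,y,z=s["ee_rot"];return np.array(s["ee_pos"]),R.from_quat([x,y,z,w])
def rel(s,x,y,z,a):
    p,r=pose(s);a=np.radians(a);Y=np.array([np.cos(a),np.sin(a),0]);Z=np.array([0,0,-1.])
    t=R.from_matrix(np.stack([np.cross(Y,Z),Y,Z],1))
    return r.inv().apply(np.array([x,y,z])/1e3-p),(r.inv()*t).as_rotvec()
if __name__=="__main__":
    s=bot.read_state()
    for q in " ".join(sys.argv[1:]).split(","):
        d,v=rel(s,*map(float,q.split()));print(np.round(d,4),np.round(v,3),"rows",max(np.linalg.norm(d)/.0625,np.linalg.norm(v)/.188).round(1))
E
python3 to.py 515 222 230 76
```

```text
[ 0.559  -0.6695  0.0039] [-0.00e+00 -2.00e-03 -2.57e+00] rows 14.0
```

```bash
python3 inch.py '0.559 -0.6695 0.004 0 -0.002 -2.57;0.559 -0.6695 0.004 0 -0.002 -2.57;0.559 -0.6695 0.004 0 -0.002 -2.57;0.559 -0.6695 0.004 0 -0.002 -2.57;0.559 -0.6695 0.004 0 -0.002 -2.57;0.559 -0.6695 0.004 0 -0.002 -2.57;0.559 -0.6695 0.004 0 -0.002 -2.57;0.559 -0.6695 0.004 0 -0.002 -2.57' 1 20; python3 to.py 515 222 230 76
```

```text
clock: 1.1
ee_pos: [0.3812, -0.1236, 0.2315]
ee_rot: [0.0, 0.609, 0.793, -0.0]
ft_force: [1.5, -0.8, -0.3]
opening: 1.002
gripper_force: 0.0
[0.2992 0.2187 0.0011] [-1.000e-03  1.000e-03 -1.065e+00] rows 5.9
```

```bash
python3 inch.py '0.299 0.219 0 0 0 -1.065;0.299 0.219 0 0 0 -1.065;0.299 0.219 0 0 0 -1.065;0.299 0.219 0 0 0 -1.065;0.299 0.219 0 0 0 -1.065;0.299 0.219 0 0 0 -1.065;0.299 0.219 0 0 0 -1.065;0.299 0.219 0 0 0 -1.065'; python3 to.py 515 222 230 76; python3 - <<'E'
from meas import *
from to import pose
from station import bot
s=bot.read_state();f=bot.grab_frame("wrist");p,r=pose(s)
T=np.eye(4);T[:3,:3]=r.as_matrix();T[:3,3]=p;T=T@f["mount"]
cv2.imwrite("pics/w1.png",f["frame"][:,:,::-1]);print(f["mount"],f["K"]);report(f,T)
E
```

```text
clock: 2.1
ee_pos: [0.5163, 0.2187, 0.2303]
ee_rot: [-0.001, 0.125, 0.992, -0.001]
ft_force: [-0.2, -0.0, -0.4]
opening: 0.999
gripper_force: 0.0
[0.002  0.0029 0.0003] [-0.002 -0.002 -0.006] rows 0.1
[[-5.86533292e-04 -9.68408849e-01 -2.49367112e-01  6.80114853e-02]
 [ 9.99999362e-01 -3.27376323e-04 -1.08073109e-03  2.94139482e-04]
 [ 9.64952662e-04 -2.49367586e-01  9.68408424e-01 -1.50125333e-01]
 [ 0.00000000e+00  0.00000000e+00  0.00000000e+00  1.00000000e+00]] [[396.01340568   0.         323.1478852 ]
 [  0.         396.01340568 248.90589587]
 [  0.           0.           1.        ]]
10328 [151 213 173] z [10.7 35.6 65.6] top [498.4 428.2] 10.9 [60.3 23.8] all [498.8 428.2] 10.9 [190.7  23.9]
5465 [195 168 126] z [33.8 36.6 65.9] top [514.3 222.2] -12.8 [60.7 21.9] all [514.2 222.2] -13.1 [190.3  22. ]
5698 [255 255 113] z [ 8.2 10.8 12.3] top [526.1 315.7] -1.1 [168.8  30.4] all [526.1 315.6] -1.1 [168.8  30.4]
6698 [255 255 237] z [ 3.7  5.4 13.9] top [551.8  16.2] -77.1 [152.2  50.1] all [558.1  14.3] -77.1 [167.9  69.3]
1405 [255 255 230] z [ 3.6  5.4 13.6] top [615.2 101.8] 57.6 [42.2 27.2] all [603.4  98.9] -14.1 [65.2 51. ]
494 [164 140  52] z [ 5.3  9.3 27. ] top [659.1 238.7] 79.0 [23.1  3.8] all [657.9 233.2] 79.5 [40.7 18.3]
1088 [255 255 123] z [48.1 53.1 54.7] top [704.2 233.2] 1.0 [38.1 35. ] all [704.2 232.5] -89.3 [38.9 38.1]
```

View pics/w1.png

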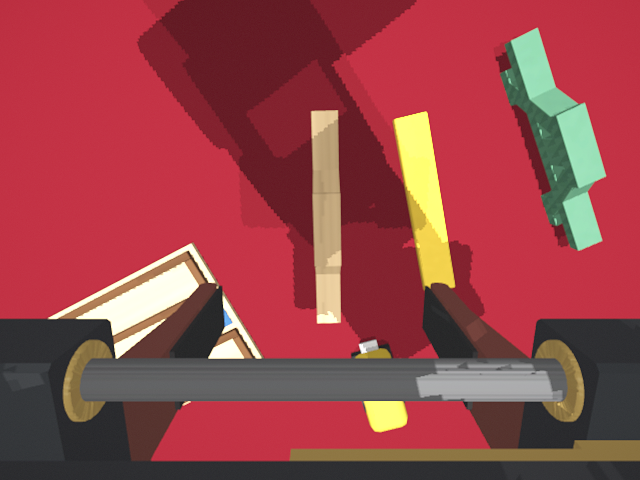

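The wrist view shows the pale trestle at (326,215), between the jaws and aligned with them. It measures (514.2, 222.2), which is consistent. Descending to grasp it.

```bash
python3 to.py 514.3 222.2 46 76.9
```

```text
[0.0026 0.0038 0.1845] [-0.002 -0.002 -0.022] rows 3.0
```

```bash
python3 inch.py '0.0026 0.0038 0.06 -0.002 -0.002 -0.022;0.0026 0.0038 0.12 -0.002 -0.002 -0.022;0.0026 0.0038 0.165 -0.002 -0.002 -0.022;0.0026 0.0038 0.1845 -0.002 -0.002 -0.022;0.0026 0.0038 0.1845 -0.002 -0.002 -0.022;0.0026 0.0038 0.1845 -0.002 -0.002 -0.022' && python3 inch.py '0 0 0 0 0 0;0 0 0 0 0 0;0 0 0 0 0 0;0 0 0 0 0 0;0 0 0 0 0 0;0 0 0 0 0 0' 0 25; python3 to.py 514.3 222.2 160 76.9, 647.1 18.2 160 13
```

```text
clock: 2.9
ee_pos: [0.5167, 0.2235, 0.0482]
ee_rot: [0.002, 0.114, 0.993, 0.001]
ft_force: [-0.1, -0.1, 0.6]
opening: 0.997
gripper_force: 0.0
clock: 3.65
ee_pos: [0.5154, 0.2233, 0.0464]
ee_rot: [0.001, 0.114, 0.994, 0.0]
ft_force: [-0.1, -0.5, 0.4]
opening: 0.353
gripper_force: 0.0
[ 0.0006 -0.0012 -0.1136] [0.001 0.002 0.001] rows 1.8
[-0.1748 -0.17   -0.1134] [2.000e-03 1.000e-03 1.116e+00] rows 5.9
```

```bash
python3 inch.py '0 0 0 0 0 0;0 0 0 0 0 0;0 0 0 0 0 0;0 0 0 0 0 0' && python3 inch.py '0 0 -0.05 0 0 0;0 0 -0.1 0 0 0;0 0 -0.11 0 0 0;0 0 -0.114 0 0 0;0 0 -0.114 0 0 0'; python3 to.py 514.3 222.2 46 76.9, 647.1 18.2 160 13
```

```text
clock: 4.15
ee_pos: [0.5154, 0.2233, 0.0464]
ee_rot: [0.001, 0.114, 0.994, 0.0]
ft_force: [0.2, 1.2, -1.6]
opening: 0.25
gripper_force: 25.0
clock: 4.78
ee_pos: [0.5144, 0.2229, 0.1592]
ee_rot: [-0.0, 0.114, 0.994, -0.0]
ft_force: [0.5, -0.2, -1.2]
opening: 0.248
gripper_force: 25.0
[-1.000e-04 -7.000e-04  1.132e-01] [-0.    -0.     0.001] rows 1.8
[-0.1755 -0.1695 -0.0007] [-0.     0.     1.116] rows 5.9
```

```bash
python3 inch.py '-0.1755 -0.1695 0 0 0 1.116;-0.1755 -0.1695 0 0 0 1.116;-0.1755 -0.1695 0 0 0 1.116;-0.1755 -0.1695 0 0 0 1.116;-0.1755 -0.1695 0 0 0 1.116;-0.1755 -0.1695 0 0 0 1.116;-0.1755 -0.1695 0 0 0 1.116;-0.1755 -0.1695 0 0 0 1.116' && python3 inch.py '0 0 0 0 0 0;0 0 0 0 0 0'; python3 to.py 647.1 18.2 160 13, 647.1 18.2 53.5 13
python3 - <<'E'
from meas import *
from to import pose
from station import bot
s=bot.read_state();f=bot.grab_frame("wrist");p,r=pose(s)
T=np.eye(4);T[:3,:3]=r.as_matrix();T[:3,3]=p;T=T@f["mount"]
cv2.imwrite("pics/w2.png",f["frame"][:,:,::-1])
f2=bot.grab_frame("scene");cv2.imwrite("pics/s2.png",f2["frame"][:,:,::-1])
P,ok=cloud(f,T)
for p,c,h in blobs(f,T)+[]: print(len(p),np.median(c,0).astype(int),np.percentile(p[:,2],[3,50,97]).round(4),rect(p))
E
```

```text
clock: 5.78
ee_pos: [0.6473, 0.0187, 0.1595]
ee_rot: [-0.0, 0.621, 0.784, 0.0]
ft_force: [0.0, -0.1, -0.7]
opening: 0.245
gripper_force: 25.0
clock: 6.02
ee_pos: [0.6478, 0.0187, 0.1606]
ee_rot: [0.001, 0.622, 0.783, 0.001]
ft_force: [0.5, 1.0, -1.3]
opening: 0.253
gripper_force: 25.0
[-0.0003 -0.0008  0.0006] [ 0.002 -0.     0.001] rows 0.0
[-0.0003 -0.0011  0.1071] [ 0.002 -0.     0.001] rows 1.7
26741 [187 163 121] [0.004  0.0056 0.0138] (array([575. ,  16.8]), -77.1, array([169. , 102.7]))
1208 [175 151 114] [0.0038 0.0056 0.0139] (array([662.4,  63.3]), -76.8, array([117.5,   7.4]))
2487 [ 88 146 208] [0.004  0.0111 0.0126] (array([ 463.5, -222.5]), 3.9, array([85.5, 31.9]))
```

View pics/w2.png

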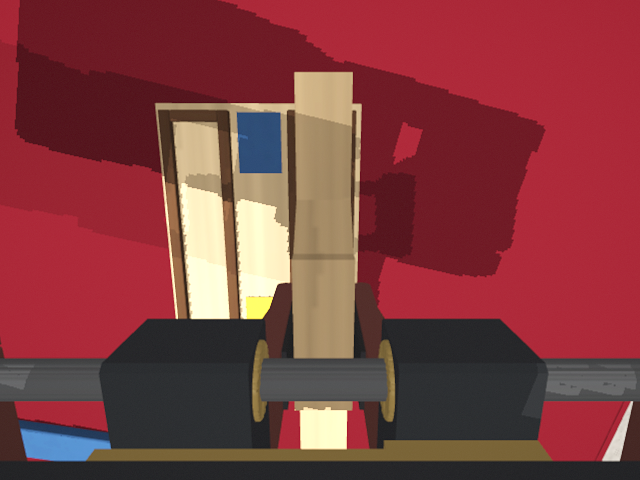

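The wrist view shows the trestle at (323,250), held square over the far slot. Lowering it.

```bash
python3 inch.py '0 -0.0008 0.05 0.001 0 0.001;0 -0.0008 0.085 0.001 0 0.001;0 -0.0008 0.1 0.001 0 0.001;0 -0.0008 0.105 0.001 0 0.001;0 -0.0008 0.107 0.001 0 0.001;0 -0.0008 0.107 0.001 0 0.001;0 -0.0008 0.107 0.001 0 0.001'; python3 to.py 647.1 18.2 53 13
```

```text
clock: 7.0
ee_pos: [0.6479, 0.0184, 0.0546]
ee_rot: [0.001, 0.623, 0.782, 0.001]
ft_force: [-0.4, -0.0, -0.5]
opening: 0.246
gripper_force: 25.0
[-0.     -0.0009  0.0016] [ 0.003  0.    -0.001] rows 0.0
```

```bash
python3 inch.py '0 -0.0006 0.001 0 0 0;0 -0.0006 0.0017 0 0 0;0 -0.0006 0.0017 0 0 0;0 -0.0006 0.0017 0 0 0' && python3 inch.py '0 0 0 0 0 0;0 0 0 0 0 0;0 0 0 0 0 0;0 0 0 0 0 0;0 0 0 0 0 0' 0.6 && python3 inch.py '0 0 -0.04 0 0 0;0 0 -0.1 0 0 0;0 0 -0.15 0 0 0;0 0 -0.15 0 0 0' 1; python3 to.py 498.8 428.2 200 101
```

```text
clock: 7.5
ee_pos: [0.6468, 0.0183, 0.0524]
ee_rot: [0.0, 0.623, 0.782, 0.0]
ft_force: [-1.5, -0.3, 6.4]
opening: 0.251
gripper_force: 25.0
clock: 8.12
ee_pos: [0.6467, 0.0183, 0.0519]
ee_rot: [0.0, 0.623, 0.782, 0.0]
ft_force: [0.1, -0.3, -0.3]
opening: 0.594
gripper_force: 0.0
clock: 8.62
ee_pos: [0.6494, 0.0182, 0.2069]
ee_rot: [0.004, 0.623, 0.782, 0.003]
ft_force: [0.6, -0.6, -0.7]
opening: 0.987
gripper_force: 0.0
[ 0.4333 -0.0549  0.0056] [ 0.006  0.009 -1.537] rows 8.2
```

```bash
python3 inch.py '0.433 -0.055 0.005 0 0 -1.537;0.433 -0.055 0.005 0 0 -1.537;0.433 -0.055 0.005 0 0 -1.537;0.433 -0.055 0.005 0 0 -1.537;0.433 -0.055 0.005 0 0 -1.537;0.433 -0.055 0.005 0 0 -1.537;0.433 -0.055 0.005 0 0 -1.537;0.433 -0.055 0.005 0 0 -1.537' && python3 inch.py '0 0 0 0 0 0;0 0 0 0 0 0;0 0 0 0 0 0'; python3 to.py 499.2 428.2 46 100.9;python3 - <<'E'
from meas import *
from to import pose
from station import bot
s=bot.read_state();f=bot.grab_frame("wrist");p,r=pose(s)
T=np.eye(4);T[:3,:3]=r.as_matrix();T[:3,3]=p;T=T@f["mount"]
report(f,T)
E
```

```text
clock: 9.62
ee_pos: [0.4934, 0.4314, 0.1952]
ee_rot: [-0.0, -0.083, 0.997, -0.0]
ft_force: [0.3, -0.9, 0.1]
opening: 1.001
gripper_force: 0.0
clock: 10.0
ee_pos: [0.4963, 0.427, 0.1967]
ee_rot: [0.0, -0.076, 0.997, -0.0]
ft_force: [0.2, -0.8, 0.6]
opening: 0.998
gripper_force: 0.0
[-0.0029  0.0008  0.1507] [-0.     0.001 -0.038] rows 2.4
6574 [108 161 130] z [33.8 36.8 65.8] top [498.2 428.2] 11.0 [60.2 22. ] all [498.4 428.3] 10.9 [190.3  22. ]
5620 [255 253 108] z [ 7.2 10.8 12.3] top [518.4 316. ] -0.8 [153.7  30.9] all [518.4 316. ] -0.8 [153.8  30.9]
```

```bash
python3 inch.py '-0.0024 0.001 0.05 0 0 -0.038;-0.0024 0.001 0.1 0 0 -0.038;-0.0024 0.001 0.14 0 0 -0.038;-0.0024 0.001 0.1507 0 0 -0.038;-0.0024 0.001 0.1507 0 0 -0.038;-0.0024 0.001 0.1507 0 0 -0.038' && python3 inch.py '0 0 0 0 0 0;0 0 0 0 0 0;0 0 0 0 0 0;0 0 0 0 0 0;0 0 0 0 0 0;0 0 0 0 0 0;0 0 0 0 0 0;0 0 0 0 0 0' 0 25 && python3 inch.py '0 0 0 0 0 0;0 0 0 0 0 0' && python3 inch.py '0 0 -0.05 0 0 0;0 0 -0.1 0 0 0;0 0 -0.12 0 0 0;0 0 -0.13 0 0 0;0 0 -0.13 0 0 0'; python3 to.py 557.5 -2.4 165 13
```

```text
clock: 10.8
ee_pos: [0.4995, 0.4301, 0.0482]
ee_rot: [0.002, -0.096, 0.995, 0.001]
ft_force: [0.9, 0.1, 0.4]
opening: 0.999
gripper_force: 0.0
clock: 11.8
ee_pos: [0.4982, 0.4292, 0.0461]
ee_rot: [0.0, -0.096, 0.995, 0.0]
ft_force: [0.2, 0.4, -0.9]
opening: 0.247
gripper_force: 25.0
clock: 12.05
ee_pos: [0.4983, 0.4293, 0.0462]
ee_rot: [0.0, -0.096, 0.995, 0.0]
ft_force: [0.3, -0.0, -0.7]
opening: 0.251
gripper_force: 25.0
clock: 12.68
ee_pos: [0.4979, 0.429, 0.1755]
ee_rot: [0.0, -0.096, 0.995, -0.0]
ft_force: [0.2, -0.1, -0.6]
opening: 0.254
gripper_force: 25.0
[ 0.0243 -0.4348  0.0106] [-0.     0.     1.537] rows 8.2
```

```bash
python3 inch.py '0.0243 -0.4348 0 0 0 1.537;0.0243 -0.4348 0 0 0 1.537;0.0243 -0.4348 0 0 0 1.537;0.0243 -0.4348 0 0 0 1.537;0.0243 -0.4348 0 0 0 1.537;0.0243 -0.4348 0 0 0 1.537;0.0243 -0.4348 0 0 0 1.537;0.0243 -0.4348 0 0 0 1.537' && python3 inch.py '0 0 0 0 0 0;0 0 0 0 0 0;0 0 0 0 0 0;0 0 0 0 0 0'; python3 to.py 557.5 -2.4 53 13
```

```text
clock: 13.68
ee_pos: [0.5571, -0.0061, 0.1742]
ee_rot: [-0.001, 0.612, 0.791, -0.001]
ft_force: [-0.2, 0.8, -0.7]
opening: 0.248
gripper_force: 25.0
clock: 14.18
ee_pos: [0.5578, -0.0015, 0.1761]
ee_rot: [0.0, 0.607, 0.795, 0.0]
ft_force: [0.7, 0.3, -1.1]
opening: 0.248
gripper_force: 25.0
[-0.0008 -0.0006  0.1231] [ 0.001 -0.     0.039] rows 2.0
```

```bash
python3 inch.py '-0.0008 -0.0006 0.04 0 0 0.039;-0.0008 -0.0006 0.08 0 0 0.039;-0.0008 -0.0006 0.11 0 0 0.039;-0.0008 -0.0006 0.12 0 0 0.039;-0.0008 -0.0006 0.1232 0 0 0.039;-0.0008 -0.0006 0.1232 0 0 0.039;-0.0008 -0.0006 0.1232 0 0 0.039' && python3 inch.py '0 0 0 0 0 0;0 0 0 0 0 0;0 0 0 0 0 0'; python3 to.py 557.5 -2.4 52.5 13
```

```text
clock: 15.05
ee_pos: [0.5584, -0.003, 0.054]
ee_rot: [0.001, 0.623, 0.782, 0.001]
ft_force: [-1.0, -0.6, -0.5]
opening: 0.248
gripper_force: 25.0
clock: 15.42
ee_pos: [0.5576, -0.003, 0.0531]
ee_rot: [0.0, 0.623, 0.782, 0.0]
ft_force: [-0.1, 0.1, -0.8]
opening: 0.251
gripper_force: 25.0
[0.0006 0.     0.0006] [ 0.001 -0.    -0.002] rows 0.0
```

```bash
python3 inch.py '0 0 0.0012 0 0 0;0 0 0.0012 0 0 0;0 0 0.0012 0 0 0' && python3 inch.py '0 0 0 0 0 0;0 0 0 0 0 0;0 0 0 0 0 0;0 0 0 0 0 0;0 0 0 0 0 0' 0.6 && python3 inch.py '0 0 -0.04 0 0 0;0 0 -0.1 0 0 0;0 0 -0.16 0 0 0;0 0 -0.2 0 0 0;0 0 -0.2 0 0 0;0 0 -0.2 0 0 0' 1; python3 - <<'E'
from meas import *
from to import pose
from station import bot
s=bot.read_state();f=bot.grab_frame("wrist");p,r=pose(s)
T=np.eye(4);T[:3,:3]=r.as_matrix();T[:3,3]=p;T=T@f["mount"]
g=bot.grab_frame("side");h=bot.grab_frame("scene")
for F,t in((f,T),(g,g["pose"]),(h,h["pose"])):
    P,ok=cloud(F,t);b=ok&(P[...,2]>.055)&(P[...,2]<.08)&(abs(P[...,0]-.6)<.1)&(abs(P[...,1]-.008)<.1)
    n,l,st,_=cv2.connectedComponentsWithStats(b.astype(np.uint8))
    for i in range(1,n):
        if st[i,4]>60:print("rail",np.median(P[l==i][:,2]).round(4),rect(P[l==i]),np.median(F["frame"][l==i],0))
    b=ok&(P[...,2]>.03)&(P[...,2]<.05)&(abs(P[...,0]-.6)<.1)&(abs(P[...,1]-.008)<.12)
    n,l,st,_=cv2.connectedComponentsWithStats(b.astype(np.uint8))
    for i in range(1,n):
        if st[i,4]>60:print(" arm",np.median(P[l==i][:,2]).round(4),rect(P[l==i]))
cv2.imwrite("pics/s3.png",h["frame"][180:380,200:440,::-1].repeat(3,0).repeat(3,1))
E
python3 to.py 527.5 315.8 200 89
```

```text
clock: 15.8
ee_pos: [0.5577, -0.003, 0.052]
ee_rot: [0.0, 0.623, 0.782, 0.0]
ft_force: [-0.7, -0.3, 5.4]
opening: 0.243
gripper_force: 25.0
clock: 16.42
ee_pos: [0.5576, -0.003, 0.0517]
ee_rot: [0.0, 0.623, 0.782, 0.0]
ft_force: [-1.3, 0.4, 0.4]
opening: 0.6
gripper_force: 0.0
clock: 17.18
ee_pos: [0.5567, -0.0031, 0.2509]
ee_rot: [-0.0, 0.623, 0.782, 0.0]
ft_force: [1.1, -0.1, 0.2]
opening: 1.0
gripper_force: 0.0
rail 0.0706 (array([646.6,  19.1]), -77.2, array([72.2, 22.7])) [241. 212. 165.]
rail 0.0709 (array([557.5,  -2.7]), -77.0, array([73.3, 21.7])) [ 85. 133. 104.]
 arm 0.0409 (array([646.6,  18.8]), -77.1, array([189.9,  22.6]))
 arm 0.0411 (array([543.2,  62.3]), -77.3, array([55.8, 21.5]))
 arm 0.0412 (array([572.9, -68.8]), -76.7, array([55.4, 21.8]))
rail 0.0705 (array([5.583e+02, 3.000e-01]), -77.1, array([70.4, 22.6])) [74. 90. 70.]
rail 0.0706 (array([647.1,  22.8]), -76.9, array([69.5, 22. ])) [206.  166.  121.5]
 arm 0.0413 (array([559.1,  -3. ]), -77.0, array([193.9,  22.6]))
 arm 0.0415 (array([666.3, -60.9]), -77.0, array([35.7, 21.9]))
 arm 0.0414 (array([633.9,  80.5]), -77.0, array([66.8, 22. ]))
rail 0.0716 (array([558.4,  -5.5]), -76.9, array([75.2, 23.6])) [51. 84. 63.]
rail 0.0718 (array([647.6,  16.4]), -77.5, array([74.5, 22.5])) [204. 166. 115.]
 arm 0.0422 (array([557.9,  -2.8]), -77.2, array([192.6,  23.3]))
 arm 0.0423 (array([647. ,  19.2]), -77.1, array([191.6,  22.5]))
[0.3172 0.0431 0.0502] [-1.000e-03 -2.000e-03 -1.328e+00] rows 7.1
```

View pics/s3.png

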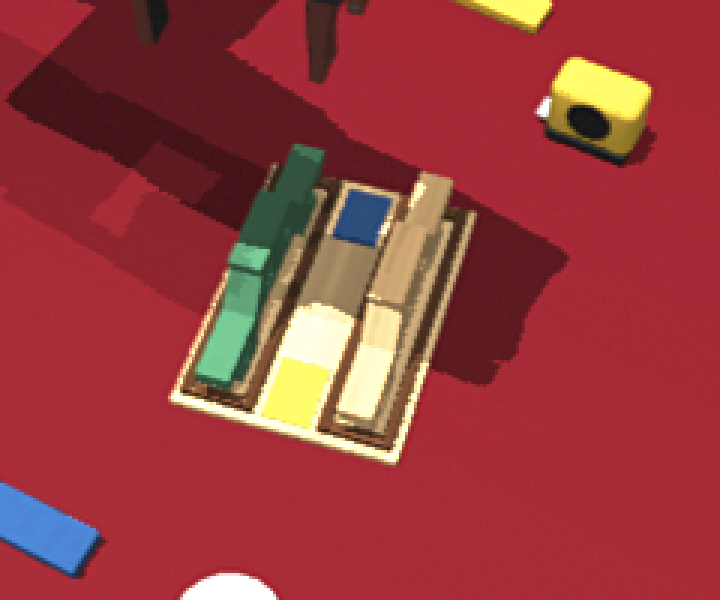

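The crop shows the green trestle at (265,270) and the pale one at (400,300), both seated in the slots at the right heights and square at 13°. Now the yellow seat.

```bash
python3 inch.py '0.317 0.043 0 0 0 -1.328;0.317 0.043 0 0 0 -1.328;0.317 0.043 0 0 0 -1.328;0.317 0.043 0 0 0 -1.328;0.317 0.043 0 0 0 -1.328;0.317 0.043 0 0 0 -1.328;0.317 0.043 0 0 0 -1.328;0.317 0.043 0 0 0 -1.328' && python3 inch.py '0 0 0 0 0 0;0 0 0 0 0 0;0 0 0 0 0 0;0 0 0 0 0 0'; python3 to.py 527.3 315.8 13 88.9;python3 - <<'E'
from meas import *
from to import pose
from station import bot
s=bot.read_state();f=bot.grab_frame("wrist");p,r=pose(s)
T=np.eye(4);T[:3,:3]=r.as_matrix();T[:3,3]=p;T=T@f["mount"]
report(f,T)
E
```

```text
clock: 18.32
ee_pos: [0.528, 0.3155, 0.2503]
ee_rot: [-0.001, 0.009, 1.0, -0.0]
ft_force: [0.2, -0.0, 0.7]
opening: 1.001
gripper_force: 0.0
clock: 18.82
ee_pos: [0.5287, 0.3154, 0.2519]
ee_rot: [0.001, 0.009, 1.0, 0.0]
ft_force: [0.1, 0.5, 0.2]
opening: 0.999
gripper_force: 0.0
[0.0016 0.0003 0.2389] [0.    0.001 0.001] rows 3.8
5038 [241 209  81] z [ 9.2 10.8 12.3] top [526.5 315.6] -1.1 [169.7  30.1] all [526.4 315.6] -1.1 [169.8  30.1]
13787 [212 248 219] z [ 3.8  6.7 52.7] top [549.3  30.2] 13.2 [22.  17.6] all [595.  32.] -77.5 [151.3 150.1]
1023 [228 202  79] z [ 5.6 24.6 49.1] top [659.7 233.2] 86.2 [35.1  5.3] all [663.3 237.2] 66.2 [47.6 27.6]
392 [255 255 148] z [48.8 53.1 54.5] top [714.9 233.4] -89.7 [34.4 15.7] all [714.9 233.4] -89.9 [37.4 15.7]
```

```bash
python3 inch.py '0.0023 0.0001 0.06 0 0.001 0.001;0.0023 0.0001 0.12 0 0.001 0.001;0.0023 0.0001 0.18 0 0.001 0.001;0.0023 0.0001 0.21 0 0.001 0.001;0.0023 0.0001 0.225 0 0.001 0.001;0.0023 0.0001 0.2315 0 0.001 0.001;0.0023 0.0001 0.2375 0 0.001 0.001;0.0023 0.0001 0.2375 0 0.001 0.001' && python3 inch.py '0 0 0 0 0 0;0 0 0 0 0 0;0 0 0 0 0 0;0 0 0 0 0 0;0 0 0 0 0 0;0 0 0 0 0 0;0 0 0 0 0 0;0 0 0 0 0 0' 0 25 && python3 inch.py '0 0 0 0 0 0;0 0 0 0 0 0;0 0 0 0 0 0' && python3 inch.py '0 0 -0.03 0 0 0;0 0 -0.06 0 0 0;0 0 -0.1 0 0 0;0 0 -0.12 0 0 0;0 0 -0.12 0 0 0;0 0 -0.12 0 0 0';python3 - <<'E'
from meas import *
from to import pose
from station import bot
s=bot.read_state();f=bot.grab_frame("wrist");p,r=pose(s)
T=np.eye(4);T[:3,:3]=r.as_matrix();T[:3,3]=p;T=T@f["mount"]
report(f,T)
cv2.imwrite("pics/w4.png",f["frame"][:,:,::-1])
f=bot.grab_frame("side");report(f)
E
```

```text
clock: 19.88
ee_pos: [0.527, 0.316, 0.015]
ee_rot: [0.0, 0.009, 1.0, 0.0]
ft_force: [0.7, 0.7, -0.3]
opening: 1.001
gripper_force: 0.0
clock: 20.88
ee_pos: [0.5266, 0.3157, 0.0143]
ee_rot: [-0.0, 0.009, 1.0, 0.0]
ft_force: [0.5, 0.4, 0.8]
opening: 0.339
gripper_force: 25.0
clock: 21.25
ee_pos: [0.5265, 0.3157, 0.0143]
ee_rot: [-0.0, 0.009, 1.0, 0.0]
ft_force: [0.5, -0.2, -0.5]
opening: 0.337
gripper_force: 25.0
clock: 22.0
ee_pos: [0.5258, 0.3152, 0.133]
ee_rot: [-0.001, 0.009, 1.0, -0.0]
ft_force: [0.5, -0.1, -0.2]
opening: 0.333
gripper_force: 25.0
19935 [243 212  82] z [128.3 129.7 131.4] top [494. 316.] -1.4 [104.7  46.9] all [494. 316.] -1.4 [104.7  46.9]
4921 [154 208 255] z [ 3.8  6.  13.4] top [565.3  95.2] -9.0 [93.9 38.9] all [559.   91.1] -3.4 [104.8  49.2]
620 [255 255 238] z [ 5.6 40.3 41.8] top [631.2 104.7] -81.6 [19.7 13.7] all [644.9 103.9] -16.8 [40.4 25.4]
3066 [255 242  99] z [128.3 129.4 130.5] top [579.2 314.6] 87.0 [30.  26.5] all [579.2 314.6] 87.0 [30.  26.5]
856 [182 159 152] z [ 5.5 30.8 49.7] top [ 861.  -618.1] -50.4 [107.1 103.6] all [ 859.8 -619.5] 59.3 [107.8 103.7]
1074 [145 138 137] z [  8.4  72.5 120.7] top [ 701.4 -239.8] -89.8 [58.5 44.1] all [ 697.6 -236. ] -59.2 [62.6 57.2]
2618 [252 228 168] z [ 3.7 11.4 71.7] top [647.9  19.2] -77.1 [63.7 21.9] all [632.2  13.8] -77.0 [201.5  90.2]
1324 [214 163  77] z [ 6.9 47.1 56.1] top [692.8 234.2] 2.0 [62.9 37.2] all [688.7 235.4] 3.0 [74.9 40.6]
545 [217 171  77] z [120.2 129.3 131.5] top [591.5 314.2] 0.4 [41.5 32.4] all [591.5 314.2] 0.4 [41.5 32.4]
667 [163 130  58] z [120.3 129.5 131.8] top [467.4 316.8] -0.6 [48.6 30.9] all [467.2 316.9] 0.0 [49.  31.1]
435 [255 252 216] z [14.8 17.6 20.1] top [829.9 511.8] 3.4 [51.1 24.6] all [829.7 511.8] 3.4 [51.5 24.6]
```

View pics/w4.png

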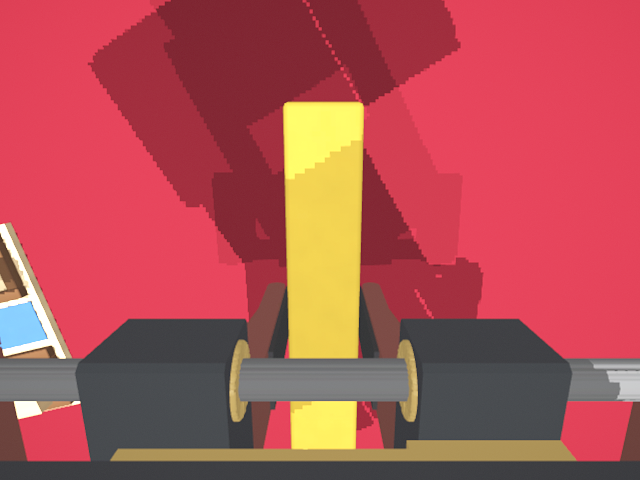

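The wrist view shows the seat held level and straight at (323,260). Carrying it to the yellow side.

```bash
python3 to.py 618.4 -62.2 130 103
```

```text
[-0.0998 -0.3756  0.0028] [-0.001 -0.002 -0.246] rows 6.2
```

```bash
python3 inch.py '-0.0998 -0.3756 0 0 0 -0.246;-0.0998 -0.3756 0 0 0 -0.246;-0.0998 -0.3756 0 0 0 -0.246;-0.0998 -0.3756 0 0 0 -0.246;-0.0998 -0.3756 0 0 0 -0.246;-0.0998 -0.3756 0 0 0 -0.246;-0.0998 -0.3756 0 0 0 -0.246;-0.0998 -0.3756 0 0 0 -0.246' && python3 inch.py '0 0 0 0 0 0;0 0 0 0 0 0;0 0 0 0 0 0;0 0 0 0 0 0'; python3 to.py 618.4 -62.2 57 103
```

```text
clock: 23.1
ee_pos: [0.6187, -0.0624, 0.1331]
ee_rot: [-0.001, -0.112, 0.994, 0.0]
ft_force: [-0.1, 0.2, -0.7]
opening: 0.338
gripper_force: 25.0
clock: 23.6
ee_pos: [0.6193, -0.0611, 0.1343]
ee_rot: [0.0, -0.114, 0.994, 0.0]
ft_force: [0.3, 0.2, 0.6]
opening: 0.337
gripper_force: 25.0
[ 0.0011 -0.0009  0.0773] [0.    0.    0.001] rows 1.2
```

```bash
python3 inch.py '0.0008 -0.0009 0.03 0 0 0;0.0008 -0.0009 0.055 0 0 0;0.0008 -0.0009 0.07 0 0 0;0.0008 -0.0009 0.0765 0 0 0;0.0008 -0.0009 0.0765 0 0 0;0.0008 -0.0009 0.0765 0 0 0;0.0008 -0.0009 0.0765 0 0 0' && python3 inch.py '0 0 0 0 0 0;0 0 0 0 0 0;0 0 0 0 0 0'; python3 to.py 618.4 -62.2 56.2 103
```

```text
clock: 24.48
ee_pos: [0.6192, -0.0628, 0.0585]
ee_rot: [0.001, -0.113, 0.994, 0.0]
ft_force: [-0.3, -0.0, -0.0]
opening: 0.338
gripper_force: 25.0
clock: 24.85
ee_pos: [0.6187, -0.0628, 0.0577]
ee_rot: [0.0, -0.113, 0.994, 0.0]
ft_force: [-0.9, -0.5, -0.4]
opening: 0.339
gripper_force: 25.0
[0.0002 0.0006 0.0015] [0. 0. 0.] rows 0.0
```

```bash
python3 inch.py '0 0.0005 0.0013 0 0 0;0 0.0005 0.0016 0 0 0;0 0.0005 0.0016 0 0 0;0 0.0005 0.0016 0 0 0' && python3 inch.py '0 0 0 0 0 0;0 0 0 0 0 0;0 0 0 0 0 0;0 0 0 0 0 0;0 0 0 0 0 0' 0.6 && python3 inch.py '0 0 -0.03 0 0 0;0 0 -0.08 0 0 0;0 0 -0.14 0 0 0;0 0 -0.18 0 0 0;0 0 -0.18 0 0 0;0 0 -0.18 0 0 0' 1; cat > look.py <<'E'
from meas import *
from to import pose
from station import bot
s=bot.read_state();f=bot.grab_frame("wrist");p,r=pose(s)
T=np.eye(4);T[:3,:3]=r.as_matrix();T[:3,3]=p;T=T@f["mount"]
for F,t in((f,T),)+tuple((g,g["pose"]) for g in map(bot.grab_frame,("side","scene"))):
    P,ok=cloud(F,t);h=cv2.cvtColor(F["frame"],cv2.COLOR_RGB2HSV);near=np.hypot(P[...,0]-.602,P[...,1]-.008)<.14
    for nm,m,z0,z1 in(("Y",(h[...,0]>=20)&(h[...,0]<=36)&(h[...,1]>125),.046,.06),("B",(h[...,0]>=98)&(h[...,0]<=125)&(h[...,1]>100),.046,.06),("W",(h[...,1]<60),.078,.09),("rail",h[...,0]>=0,.064,.076)):
        m=(ok&m&near&(P[...,2]>z0)&(P[...,2]<z1)).astype(np.uint8)
        m=m&cv2.morphologyEx(m,cv2.MORPH_OPEN,np.ones((3,3)))
        n,l,st,_=cv2.connectedComponentsWithStats(m)
        for i in range(1,n):
            if st[i,4]>100: print(nm,st[i,4],np.median(P[l==i][:,2]).round(4),*rect(P[l==i]))
    print()
E
python3 look.py; python3 to.py 484.4 -221.4 200 -86.4
```

```text
clock: 25.35
ee_pos: [0.6186, -0.0622, 0.0562]
ee_rot: [0.0, -0.113, 0.994, 0.0]
ft_force: [-1.4, 0.5, 3.8]
opening: 0.339
gripper_force: 25.0
clock: 25.98
ee_pos: [0.6185, -0.0623, 0.056]
ee_rot: [-0.0, -0.113, 0.994, 0.0]
ft_force: [0.7, -0.5, 0.6]
opening: 0.602
gripper_force: 0.0
clock: 26.72
ee_pos: [0.6179, -0.0623, 0.2354]
ee_rot: [-0.001, -0.113, 0.994, 0.0]
ft_force: [-0.4, 0.7, -0.8]
opening: 1.001
gripper_force: 0.0
Y 6697 0.0528 [618.4 -61.9] 13.0 [168.8  30. ]
rail 2247 0.0709 [557.2  -3.2] -77.0 [60.3 21.9]
rail 1615 0.0706 [646.2  18.6] -77.1 [59.7 23. ]

Y 165 0.0533 [593.3 -63.5] 11.0 [69.7 23.8]
Y 256 0.0529 [669.3 -47.3] 10.9 [67.2 28.5]
rail 252 0.0711 [558.9  -3.1] -77.1 [63.5 22.5]
rail 252 0.071 [647.9  19.4] -77.1 [63.1 22. ]

Y 1444 0.0541 [619.7 -61.8] 13.2 [169.8  31.9]
rail 356 0.0721 [646.8  19. ] -77.2 [61.3 22.7]

[ 0.1656 -0.1251  0.0346] [ 4.000e-03  2.000e-03 -2.977e+00] rows 15.8
```

```bash
python3 to.py 484.2 -221.6 235 93.6
```

```text
[ 0.1659 -0.1252 -0.0004] [ 0.001 -0.003  0.164] rows 3.3
```

```bash
python3 inch.py '0.1659 -0.1252 0 0 0 0.164;0.1659 -0.1252 0 0 0 0.164;0.1659 -0.1252 0 0 0 0.164;0.1659 -0.1252 0 0 0 0.164;0.1659 -0.1252 0 0 0 0.164;0.1659 -0.1252 0 0 0 0.164;0.1659 -0.1252 0 0 0 0.164;0.1659 -0.1252 0 0 0 0.164'; python3 - <<'E'
from meas import *
from to import pose
from station import bot
s=bot.read_state();f=bot.grab_frame("wrist");p,r=pose(s)
T=np.eye(4);T[:3,:3]=r.as_matrix();T[:3,3]=p;T=T@f["mount"]
report(f,T)
E
python3 to.py 484.2 -221.6 14.3 93.6
```

```text
clock: 27.88
ee_pos: [0.4857, -0.2209, 0.2359]
ee_rot: [-0.0, -0.032, 0.999, 0.0]
ft_force: [0.5, -0.5, -0.6]
opening: 0.997
gripper_force: 0.0
5454 [ 77 130 190] z [ 9.1 10.8 12.3] top [ 483.  -222.6] 3.1 [169.1  29.8] all [ 483.  -222.7] 3.1 [169.1  29.8]
10433 [255 255 255] z [ 9.  10.9 12.3] top [ 506.  -322.3] 7.6 [179.9  60.8] all [ 506.  -322.3] 7.6 [179.9  60.8]
9116 [124 141  85] z [ 3.7 30.  65.8] top [549.9  -8. ] -59.8 [65.8 21.3] all [570.2   5.9] -80.4 [189.3  99.5]
3404 [ 39  82 144] z [ 33.5  76.9 111.3] top [ 668.4 -251.5] -76.4 [30.1  8.2] all [ 676.6 -241.8] -89.5 [62.1 29.6]
847 [255 238  93] z [ 4.4 47.2 53.4] top [676.4 -56.3] 13.8 [46.  15.9] all [680.6 -67.3] 33.4 [51.2 27.1]
[ 0.0014 -0.0006  0.2217] [ 0.    -0.     0.002] rows 3.5
```

```bash
python3 to.py 483.1 -222.5 14 93.2
```

```text
[ 0.0026 -0.0014  0.222 ] [ 0.    -0.     0.009] rows 3.6
```

```bash
python3 inch.py '0.0026 -0.0014 0.06 0 0 0.009;0.0026 -0.0014 0.12 0 0 0.009;0.0026 -0.0014 0.17 0 0 0.009;0.0026 -0.0014 0.2 0 0 0.009;0.0026 -0.0014 0.21 0 0 0.009;0.0026 -0.0014 0.217 0 0 0.009;0.0026 -0.0014 0.2215 0 0 0.009;0.0026 -0.0014 0.2215 0 0 0.009' && python3 inch.py '0 0 0 0 0 0;0 0 0 0 0 0;0 0 0 0 0 0;0 0 0 0 0 0;0 0 0 0 0 0;0 0 0 0 0 0;0 0 0 0 0 0;0 0 0 0 0 0' 0 25 && python3 inch.py '0 0 0 0 0 0;0 0 0 0 0 0;0 0 0 0 0 0' && python3 inch.py '0 0 -0.03 0 0 0;0 0 -0.06 0 0 0;0 0 -0.1 0 0 0;0 0 -0.12 0 0 0;0 0 -0.12 0 0 0;0 0 -0.12 0 0 0';python3 to.py 586 78.1 133 103
```

```text
clock: 28.92
ee_pos: [0.4831, -0.2234, 0.0152]
ee_rot: [0.001, -0.027, 1.0, -0.0]
ft_force: [0.3, 0.0, -0.5]
opening: 0.999
gripper_force: 0.0
clock: 29.92
ee_pos: [0.4826, -0.2231, 0.0145]
ee_rot: [-0.0, -0.027, 1.0, 0.0]
ft_force: [0.4, -0.2, -0.1]
opening: 0.34
gripper_force: 25.0
clock: 30.3
ee_pos: [0.4826, -0.2232, 0.0145]
ee_rot: [-0.0, -0.027, 1.0, 0.0]
ft_force: [-0.5, 0.1, -0.7]
opening: 0.339
gripper_force: 25.0
clock: 31.05
ee_pos: [0.4821, -0.2229, 0.1337]
ee_rot: [-0.001, -0.027, 1.0, 0.0]
ft_force: [-0.6, 0.1, -0.7]
opening: 0.341
gripper_force: 25.0
[-0.1201  0.295   0.0009] [ 0.001 -0.001 -0.173] rows 5.1
```

```bash
python3 inch.py '-0.12 0.295 0 0 0 -0.173;-0.12 0.295 0 0 0 -0.173;-0.12 0.295 0 0 0 -0.173;-0.12 0.295 0 0 0 -0.173;-0.12 0.295 0 0 0 -0.173;-0.12 0.295 0 0 0 -0.173;-0.12 0.295 0 0 0 -0.173;-0.12 0.295 0 0 0 -0.173' && python3 inch.py '0 0 0 0 0 0;0 0 0 0 0 0;0 0 0 0 0 0'; python3 to.py 585.6 78 57.5 103
```

```text
clock: 32.05
ee_pos: [0.5856, 0.0764, 0.1339]
ee_rot: [-0.001, -0.113, 0.994, 0.0]
ft_force: [-0.3, -0.4, -0.7]
opening: 0.34
gripper_force: 25.0
clock: 32.42
ee_pos: [0.5865, 0.0773, 0.1348]
ee_rot: [0.0, -0.113, 0.994, 0.0]
ft_force: [-0.4, 0.3, -0.0]
opening: 0.336
gripper_force: 25.0
[0.0007 0.0008 0.0773] [ 0.  0. -0.] rows 1.2
```

```bash
python3 inch.py '0.0006 0.0004 0.03 0 0 0;0.0006 0.0004 0.055 0 0 0;0.0006 0.0004 0.07 0 0 0;0.0006 0.0004 0.076 0 0 0;0.0006 0.0004 0.0765 0 0 0;0.0006 0.0004 0.0765 0 0 0;0.0006 0.0004 0.0765 0 0 0' && python3 inch.py '0 0 0 0 0 0;0 0 0 0 0 0;0 0 0 0 0 0'; python3 to.py 585.6 78 56.2 103
```

```text
clock: 33.3
ee_pos: [0.5863, 0.0782, 0.0589]
ee_rot: [0.001, -0.113, 0.994, 0.0]
ft_force: [0.0, -0.7, 0.3]
opening: 0.341
gripper_force: 25.0
clock: 33.67
ee_pos: [0.5858, 0.0781, 0.0582]
ee_rot: [0.0, -0.113, 0.994, 0.0]
ft_force: [0.6, -0.4, -0.2]
opening: 0.344
gripper_force: 25.0
[ 0.0002 -0.0001  0.002 ] [0. 0. 0.] rows 0.0
```

```bash
python3 inch.py '0 0 0.0013 0 0 0;0 0 0.002 0 0 0;0 0 0.002 0 0 0;0 0 0.002 0 0 0' && python3 inch.py '0 0 0 0 0 0;0 0 0 0 0 0;0 0 0 0 0 0;0 0 0 0 0 0;0 0 0 0 0 0' 0.6 && python3 inch.py '0 0 -0.03 0 0 0;0 0 -0.08 0 0 0;0 0 -0.14 0 0 0;0 0 -0.18 0 0 0;0 0 -0.18 0 0 0;0 0 -0.18 0 0 0' 1; python3 look.py; python3 to.py 506.2 -322.2 235 97.6
```

```text
clock: 34.17
ee_pos: [0.5858, 0.0782, 0.0565]
ee_rot: [-0.0, -0.113, 0.994, 0.0]
ft_force: [-2.8, 0.5, 5.0]
opening: 0.337
gripper_force: 25.0
clock: 34.8
ee_pos: [0.5857, 0.0781, 0.0561]
ee_rot: [-0.0, -0.113, 0.994, 0.0]
ft_force: [-0.0, 0.1, 0.2]
opening: 0.601
gripper_force: 0.0
clock: 35.55
ee_pos: [0.5851, 0.078, 0.2353]
ee_rot: [-0.001, -0.113, 0.994, 0.0]
ft_force: [0.2, 0.5, -1.0]
opening: 1.001
gripper_force: 0.0
Y 6914 0.0529 [618.8 -61.6] 13.0 [168.9  30.9]
B 6599 0.0529 [586.5  78.6] 13.0 [169.1  30.1]
rail 2199 0.071 [557.4  -3.2] -77.0 [60.7 21.9]
rail 1600 0.0708 [645.9  18.9] -77.1 [60.2 22.6]

B 241 0.0531 [533.6  65.3] 5.4 [57.9 28.1]
B 109 0.0533 [610.9  86.9] -82.8 [28.2 23.4]
B 172 0.0535 [649.5  96. ] 9.4 [36.3 26.2]
rail 258 0.071 [559.1  -2.8] -77.2 [65.4 22.6]
rail 254 0.0712 [647.7  19.9] -77.2 [65.9 22. ]

Y 1415 0.0541 [619.5 -61.4] 12.6 [169.5  32.5]
B 1091 0.0541 [587.4  77.6] 12.9 [169.   31.2]
rail 347 0.0725 [558.1  -3.1] -76.9 [62.2 23.1]
rail 345 0.0722 [646.7  19.7] -77.3 [62.5 22.5]

[ 0.1668 -0.3722 -0.0004] [ 0.001 -0.003  0.095] rows 6.5
```

Both seats are in place, within about 0.6 mm, at the right height and square. Now the top board.

```bash
python3 inch.py '0.1668 -0.3722 0 0 0 0.095;0.1668 -0.3722 0 0 0 0.095;0.1668 -0.3722 0 0 0 0.095;0.1668 -0.3722 0 0 0 0.095;0.1668 -0.3722 0 0 0 0.095;0.1668 -0.3722 0 0 0 0.095;0.1668 -0.3722 0 0 0 0.095;0.1668 -0.3722 0 0 0 0.095' && python3 inch.py '0 0 0 0 0 0;0 0 0 0 0 0;0 0 0 0 0 0'; python3 - <<'E'
from meas import *
from to import pose
from station import bot
s=bot.read_state();f=bot.grab_frame("wrist");p,r=pose(s)
T=np.eye(4);T[:3,:3]=r.as_matrix();T[:3,3]=p;T=T@f["mount"]
report(f,T)
E
python3 to.py 506 -322.3 14 97.6
```

```text
clock: 36.7
ee_pos: [0.506, -0.3239, 0.2345]
ee_rot: [-0.001, -0.064, 0.998, 0.001]
ft_force: [-0.4, 0.6, 0.2]
opening: 0.998
gripper_force: 0.0
clock: 37.08
ee_pos: [0.5075, -0.321, 0.236]
ee_rot: [-0.0, -0.067, 0.998, 0.0]
ft_force: [0.6, 0.5, -0.5]
opening: 0.999
gripper_force: 0.0
11478 [255 255 255] z [ 9.3 10.9 12.3] top [ 506.5 -322.2] 7.6 [179.3  60.2] all [ 506.5 -322.2] 7.6 [179.3  60.2]
4449 [178 153 102] z [ 3.7 11.8 53.2] top [544.4 -60. ] -83.2 [70.7 24.6] all [556.8 -54.9] -53.4 [133.4  77.3]
3046 [131 128 145] z [ 46.7  84.2 110.9] top [ 668.7 -245.3] -83.4 [45.3 10.5] all [ 677.4 -246.6] -74.3 [62.3 29.9]
[ 0.0016 -0.001   0.2221] [ 0.    -0.     0.001] rows 3.6
```

```bash
python3 inch.py '0.0014 -0.001 0.06 0 0 0;0.0014 -0.001 0.12 0 0 0;0.0014 -0.001 0.17 0 0 0;0.0014 -0.001 0.2 0 0 0;0.0014 -0.001 0.21 0 0 0;0.0014 -0.001 0.217 0 0 0;0.0014 -0.001 0.2215 0 0 0;0.0014 -0.001 0.2215 0 0 0' && python3 inch.py '0 0 0 0 0 0;0 0 0 0 0 0;0 0 0 0 0 0;0 0 0 0 0 0;0 0 0 0 0 0;0 0 0 0 0 0;0 0 0 0 0 0' 0 25 && python3 inch.py '0 0 0 0 0 0;0 0 0 0 0 0' && python3 inch.py '0 0 -0.03 0 0 0;0 0 -0.06 0 0 0;0 0 -0.1 0 0 0;0 0 -0.14 0 0 0;0 0 -0.15 0 0 0;0 0 -0.15 0 0 0;0 0 -0.15 0 0 0';python3 to.py 602.3 8.1 164 103
```

```text
clock: 38.12
ee_pos: [0.5063, -0.3235, 0.0153]
ee_rot: [0.0, -0.066, 0.998, -0.0]
ft_force: [-0.8, -0.3, 0.8]
opening: 1.003
gripper_force: 0.0
clock: 39.0
ee_pos: [0.5059, -0.3233, 0.0147]
ee_rot: [0.0, -0.066, 0.998, 0.0]
ft_force: [-0.4, 0.5, 5.3]
opening: 0.679
gripper_force: 25.0
clock: 39.25
ee_pos: [0.5059, -0.3233, 0.0147]
ee_rot: [0.0, -0.066, 0.998, 0.0]
ft_force: [0.0, -0.7, 6.1]
opening: 0.68
gripper_force: 25.0
clock: 40.12
ee_pos: [0.5049, -0.3226, 0.1626]
ee_rot: [-0.001, -0.066, 0.998, 0.001]
ft_force: [0.8, -0.4, -1.9]
opening: 0.678
gripper_force: 25.0
[-0.1401  0.315  -0.001 ] [ 0.002 -0.002 -0.095] rows 5.5
```

```bash
python3 inch.py '-0.14 0.315 0 0 0 -0.095;-0.14 0.315 0 0 0 -0.095;-0.14 0.315 0 0 0 -0.095;-0.14 0.315 0 0 0 -0.095;-0.14 0.315 0 0 0 -0.095;-0.14 0.315 0 0 0 -0.095;-0.14 0.315 0 0 0 -0.095;-0.14 0.315 0 0 0 -0.095' && python3 inch.py '0 0 0 0 0 0;0 0 0 0 0 0;0 0 0 0 0 0;0 0 0 0 0 0'; python3 to.py 601.9 8 88 103; python3 - <<'E'
from meas import *
from station import bot
f=bot.grab_frame("scene")
P,ok=cloud(f);h=cv2.cvtColor(f["frame"],cv2.COLOR_RGB2HSV)
m=ok&(h[...,1]<60)&(P[...,2]>.13)&(P[...,2]<.18)&(np.hypot(P[...,0]-.6,P[...,1])<.13)
print(m.sum());q=P[m];A=np.c_[q[:,:2],np.ones(len(q))];print(np.linalg.lstsq(A,q[:,2],rcond=None)[0],q[:,2].mean())
cv2.imwrite("pics/s5.png",f["frame"][:,:,::-1])
E
```

```text
clock: 41.12
ee_pos: [0.6022, 0.007, 0.1633]
ee_rot: [-0.001, -0.113, 0.994, 0.0]
ft_force: [-0.6, -0.8, -0.7]
opening: 0.675
gripper_force: 25.0
clock: 41.62
ee_pos: [0.6031, 0.0071, 0.1647]
ee_rot: [0.0, -0.113, 0.994, 0.0]
ft_force: [0.5, 0.2, -1.3]
opening: 0.679
gripper_force: 25.0
[0.001  0.0011 0.0767] [ 0.  0. -0.] rows 1.2
1756
[-0.01035572  0.0573772   0.16757806] 0.16145825840047445
```

View pics/s5.png

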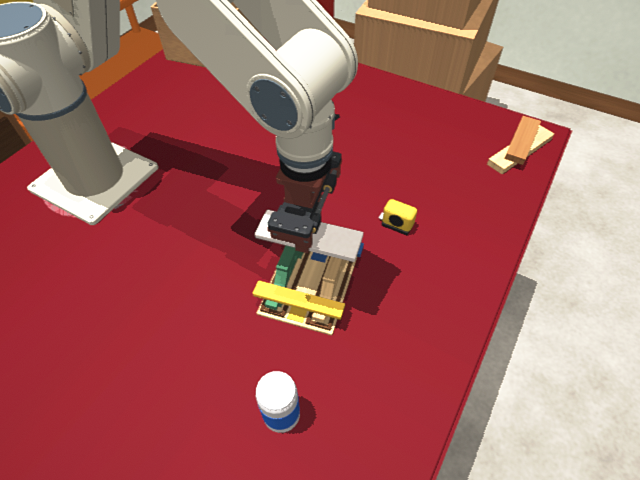

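The scene view shows the white board held level over the jig at (310,235). The yellow seat is at (298,300), and the can and tape are untouched. Lowering.

```bash
python3 inch.py '0.0008 0.0009 0.03 0 0 0;0.0008 0.0009 0.055 0 0 0;0.0008 0.0009 0.07 0 0 0;0.0008 0.0009 0.076 0 0 0;0.0008 0.0009 0.076 0 0 0;0.0008 0.0009 0.076 0 0 0;0.0008 0.0009 0.076 0 0 0' && python3 inch.py '0 0 0 0 0 0;0 0 0 0 0 0;0 0 0 0 0 0'; python3 to.py 601.9 8 86.6 103
```

```text
clock: 42.55
ee_pos: [0.6026, 0.0081, 0.0894]
ee_rot: [0.001, -0.113, 0.994, 0.0]
ft_force: [-0.5, -0.6, -0.6]
opening: 0.679
gripper_force: 25.0
clock: 42.92
ee_pos: [0.6021, 0.0082, 0.0887]
ee_rot: [0.0, -0.113, 0.994, 0.0]
ft_force: [-0.2, -0.7, -1.0]
opening: 0.679
gripper_force: 25.0
[ 0.0003 -0.0001  0.0021] [0. 0. 0.] rows 0.0
```

```bash
python3 inch.py '0.0002 0 0.0013 0 0 0;0.0002 0 0.002 0 0 0;0.0002 0 0.002 0 0 0;0.0002 0 0.002 0 0 0' && python3 inch.py '0 0 0 0 0 0;0 0 0 0 0 0;0 0 0 0 0 0;0 0 0 0 0 0;0 0 0 0 0 0' 0.9 && python3 inch.py '0 0 -0.02 0 0 0;0 0 -0.06 0 0 0;0 0 -0.11 0 0 0;0 0 -0.16 0 0 0;0 0 -0.18 0 0 0;0 0 -0.18 0 0 0;0 0 -0.18 0 0 0' 1; python3 look.py; python3 - <<'E'
from meas import *
from station import bot
f=bot.grab_frame("side");report(f);cv2.imwrite("pics/d6.png",f["frame"][:,:,::-1])
E
```

```text
clock: 43.42
ee_pos: [0.6019, 0.0081, 0.0867]
ee_rot: [-0.0, -0.113, 0.994, 0.0]
ft_force: [-0.9, 0.4, 2.7]
opening: 0.682
gripper_force: 25.0
clock: 44.05
ee_pos: [0.6019, 0.0081, 0.0866]
ee_rot: [-0.0, -0.113, 0.994, 0.0]
ft_force: [0.3, 0.1, -0.4]
opening: 0.901
gripper_force: 0.0
clock: 44.92
ee_pos: [0.6013, 0.008, 0.2661]
ee_rot: [-0.0, -0.113, 0.994, 0.0]
ft_force: [0.2, -0.7, -0.5]
opening: 0.999
gripper_force: 0.0
Y 5819 0.0528 [618.1 -61.9] 12.9 [168.6  30.6]
B 5661 0.0528 [586.3  78. ] 12.9 [167.6  29.8]
W 14190 0.0829 [602.2   8.5] 13.0 [178.9  60. ]

B 351 0.0533 [635.5  92.3] 11.7 [68.4 30.1]
W 1866 0.0832 [603.2   9.8] 12.6 [180.   62.8]

Y 1415 0.0542 [619.7 -61.6] 13.0 [169.3  31.8]
B 1091 0.0542 [587.1  77.9] 12.9 [169.1  30.3]
W 2618 0.0844 [603.1   8.4] 13.2 [179.9  61.7]

850 [187 165 157] z [ 6.7 31.  49.7] top [ 861.4 -616.7] -69.8 [108.3 100.2] all [ 861.9 -618.3] -60.7 [107.7 101.7]
1319 [151 143 143] z [  8.7  78.4 120.4] top [ 696.1 -240.8] 86.8 [57.5 55.8] all [ 694.6 -237.4] 68.6 [62.5 59.2]
6347 [165 140 122] z [ 4.4 53.1 84.8] top [604.   9.] 13.3 [179.8  65.3] all [602.7  14.5] -76.9 [189.5 179.8]
1326 [230 170  81] z [ 7.3 47.2 55.9] top [692.2 234.5] 0.7 [64.  38.4] all [688.6 234.7] 0.6 [74.6 40.5]
439 [255 253 221] z [14.9 17.6 20.3] top [829.5 512. ] 3.8 [51.6 23.9] all [829.5 512. ] 3.8 [51.6 23.9]
```

View pics/d6.png

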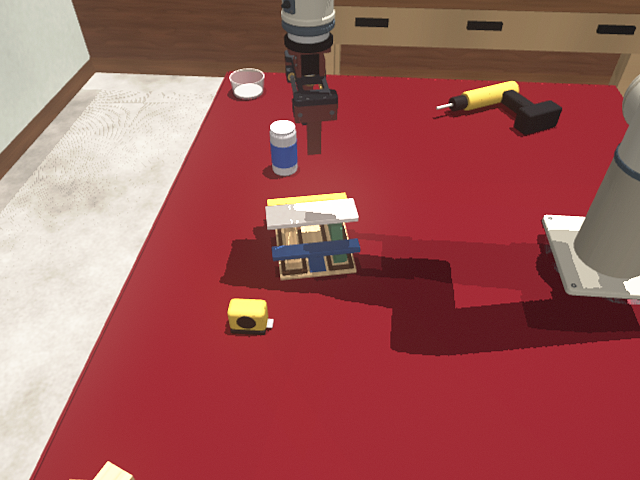

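The side view shows the finished table: white top at (312,213), blue seat at (316,249) and yellow seat behind at (307,200). The can (284,148) and tape (248,315) have not moved, and the gripper is clear. Everything measures within about 1 mm, so I'm handing in.

```bash
python3 -c "
from station import bot
print(bot.finish_job())"
```

```text
the job is handed in; nothing more can be done
None
```

The picnic-table feeder is assembled and handed in at about 45 s of the 144 s allowed: both trestles are in their slots, each seat is over its own colour, and the top went on last, with every board within about 1 mm of its place by the wrist camera.

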